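# Glaze samples through the gate

## Robot

A 7-joint arm with a two-finger parallel gripper is mounted at the origin on the work surface. World frame = base frame: x ahead of the robot, y to its left, z up, the work surface at z = 0. Lengths are in m, angles in rad, forces in N, time in s.
With the tool pointing down it reaches from about 0.35 to 0.9 m from the base axis. Payload 8.1 kg.
Tool frame: the origin (TCP) lies between the finger pads; the fingertips stand ahead of it and the grasp point (between the pads) is the TCP (arm.nose_length is the z of the fingertips in the tool frame, in m); z points along the fingers, y is the line along which they close (so a half turn about z gives the same grasp; the last joint's range is limited). The gripper opens to 92 mm and grips with 3 to 60 N. Pads are 19 mm wide; open, the fingers measure 130 mm over their backs; the gripper's body (75 mm by 190 mm) begins 47 mm behind the grasp point.
Start: joints at [1.085, 0.434, 0.025, 1.573, -0.012, 1.134, -0.075], TCP at [0.233, -0.58, 0.246] pointing down, gripper open.
Joint ranges: [-2.62, 2.62], [-0.44, 2.09], [-1.27, 1.32], [0.08, 2.57], [-1.32, 4.46], [0.12, 2], [-2.74, 2.74]. Speed limits (rad/s): [2.22, 2.22, 3.01, 3.01, 3.14, 3.14, 3.14].

## Interface

Orientations are given as a rotation vector (axis times angle).
In Python, from cell import sensors, optics, arm gives the robot as it stands.
- The arm moves only by the tool arm_command, never from a script. Its argument "deltas" is one flat list of numbers, 7 for each row, row after row: the turn, a rotation vector about the world's x, y, z as a fraction of full scale, then the shift along the world's x, y, z as a fraction of full scale, then the finger opening in mm, from 0 to 91.8. In form: [wx, wy, wz, dx, dy, dz, fingers, wx, wy, wz, dx, dy, dz, fingers, ...]. A call has 1 to 20 rows; each row is the pose to reach, as a shift and turn from the pose commanded when the call began; what a row does not reach only later rows make up. Full scale, the value 1, is 1 m for a shift and 90 degrees for a turn. A row lasts 1/10 s, in which the tool goes at most 50 mm and 8.59 degrees, less where a joint would pass 70% of its speed; a pose out of reach is approached as far as the arm can. A call with a number of a shift or a turn outside -1 to 1 is refused whole. A call with a gripper value outside its range is refused whole. The fingers move at their own pace and stop on an object; "force" is the grip in N (left out, the last holds). Time passes only in rows, so rows that repeat a pose let the fingers close. It gives the time, the measured TCP pose, the force, the opening and the grip force at its end, in the units of the state.
- sensors.observe(): the state, without advancing time (a new reading comes with each control period).
- optics.get_image(name): name is "scene" or "top" or "wrist"; returns the picture (420x560x3 uint8, blue, green, red); there is no depth.
- optics.calibration(name): a dict with "camera_matrix" (3x3 intrinsics, pixels), "rvec" (rotation vector, rad) and "tvec" (3), from world to camera coordinates, as OpenCV has them. Camera axes: x right, y down, z forward; pixel columns grow to the right and rows downward; lengths in m; the calibration is good to about 2 mm. A picture is of the moment at which its call begins: read the wrist's pose just before it. calibration takes no time and is no camera call; for the wrist camera it gives the pose at the moment of the call.
- arm.sign_off(): hands the job in; it is judged then, once.
The state is a dict: "clock": time; "joints": joint angles; "dq": joint speeds; "joint_efforts": joint torques, N m; "position": TCP position; "ee_rot": TCP orientation; "force": force on the tool from outside, world axes, zero at the start; "ft_torque": the same for the moment, N m; "width": opening from 0.0 (shut) to 1.0 (fully open); "gripper_force": force on a finger pad.
Only numpy, scipy, OpenCV 4.12 (cv2) and the standard library are available. Lean on these libraries where they do the work, as an engineer would, in place of code of your own. Each camera call takes 0.05 s, during which the arm holds its last target. There are 200 camera calls.

## Task

With the fingertips, push the three round glaze samples along the sorting board, through the gap between the two wooden posts, so that each drops into the green catch bin behind it: one at a time, lightest colour first - white, then yellow, then blue. Their glaze is still raw, so only slide them, never pick them up; leave the square tile, the brass weight and the other things on the bench where they are.

Things in the scene. Friction and masses are not known exactly. Their poses are not given: they have to be found in the camera images.
- board: low sorting board, grey deck in a wooden rim, fixed to the bench, 270 mm (its x) by 340 mm (its y), deck top 50 mm above the bench. Origin: centre of its underside, at bench height; +y towards the gate and bin, z up. Rims 12 mm high above the deck leave deck x -125 to 125, y -160 to 157 mm; the deck ends in a sheer edge at y = 170, right behind the gate.
- gate (a point): middle of the gate at deck level (board x 0, y 160 mm), axes as the board's. The gate is the only gap, 50 mm clear, in a 20 mm high fence across the +y end, between two light round posts (20 mm diameter, 30 mm high above the deck, axes 35 mm either side of this point along x). Samples pass along +y.
- bin (a point): centre of the cork floor of the open green catch bin behind the gate (board x 0, y 220 mm), 10 mm above the bench, axes as the board's. Inside it is 100 by 100 mm and starts at the deck's edge; its rim is 12 mm above deck level, so a sample drops 40 mm.
- white_disc: white round ceramic glaze sample, 40 mm diameter, 9 mm thick, about 24 g, lying flat and loose on the deck of the board. Origin at its centre, z along its axis.
- yellow_disc: yellow round ceramic glaze sample, 40 mm diameter, 9 mm thick, about 24 g, lying flat and loose on the deck of the board. Origin at its centre, z along its axis.
- blue_disc: blue round ceramic glaze sample, 40 mm diameter, 9 mm thick, about 24 g, lying flat and loose on the deck of the board. Origin at its centre, z along its axis.
- square_tile: bystander: loose flat terracotta square tile 45 x 45 x 9 mm on the deck near the end away from the gate. Origin: centre of its underside.
- brass_weight: bystander: loose upright brass weight, 26 mm diameter, 43 mm high, on the deck near the end away from the gate. Origin: centre of its underside.
- glaze_jar: bystander: green glass jar, 64 mm diameter, 95 mm high, on the bench beside the board. Origin: centre of its underside.
- blue_bottle: bystander: blue bottle, 54 mm diameter, 120 mm high, on the bench beside the board. Origin: centre of its underside.
- water_bowl: bystander: white bowl, 120 mm diameter, 50 mm high, on the bench beside the board. Origin: centre of its underside.
Mind the look-alikes: they are no part of the job. Of the things like the blue_disc, leave any that is black, purple or turquoise; of the rest the smaller one is meant.

How it is judged:
On the way, in this order (a step that is already met when the one before it is completed fails the run):
1. the white sample lies in the bin while yellow and blue are still on the board (y of white_disc in the frame of board between 0.172 and 0.272 m and x of white_disc in the frame of board between -0.05 and 0.05 m and height (world z) of white_disc below 0.05 m and y of each of yellow_disc, blue_disc in the frame of board below 0.165 m and height (world z) of each of yellow_disc, blue_disc above 0.05 m), for 0.2 s.
2. the yellow sample has joined it while blue is still on the board (y of white_disc in the frame of board between 0.172 and 0.272 m and x of white_disc in the frame of board between -0.05 and 0.05 m and height (world z) of each of white_disc, yellow_disc below 0.05 m and y of yellow_disc in the frame of board between 0.172 and 0.272 m and x of yellow_disc in the frame of board between -0.05 and 0.05 m and y of blue_disc in the frame of board below 0.165 m and height (world z) of blue_disc above 0.05 m), for 0.2 s.
3. the blue sample has followed (y of white_disc in the frame of board between 0.172 and 0.272 m and x of white_disc in the frame of board between -0.05 and 0.05 m and height (world z) of each of white_disc, yellow_disc, blue_disc below 0.05 m and y of yellow_disc in the frame of board between 0.172 and 0.272 m and x of yellow_disc in the frame of board between -0.05 and 0.05 m and y of blue_disc in the frame of board between 0.172 and 0.272 m and x of blue_disc in the frame of board between -0.05 and 0.05 m), for 0.2 s.
At the end, for the whole second after the job is handed in: All three samples lie at rest in the catch bin, their centres below deck level and inside its walls, having gone in one by one as white, yellow, blue; the square tile, the brass weight and the jar, bottle and bowl are within 20 mm of where they were (all of step 3 and linear speed of each of white_disc, yellow_disc, blue_disc below 0.02 m/s and distance of each of square_tile, brass_weight, glaze_jar, blue_bottle, water_bowl from where it was at the start of the episode below 0.02 m); the robot touches nothing.
It fails at once if a sample is lifted (its centre more than 14 mm above where it lay) (height (world z) of any of white_disc, yellow_disc, blue_disc above 0.0685 m).
It fails at once if the square tile or the brass weight is moved by more than 20 mm (distance of any of square_tile, brass_weight from where it was at the start of the episode above 0.02 m).
It fails at once if the jar, bottle or bowl beside the board is moved by more than 20 mm (distance of any of glaze_jar, blue_bottle, water_bowl from where it was at the start of the episode above 0.02 m).
It also fails if it takes over 61 s, if anything falls off the work surface, if the arm or the gripper's body presses on something with over 40 N, if the wrist force passes 120 N, or if a joint passes its speed limit or range.

## Working session

There is one attempt and no reset: what is moved stays moved. The work goes in short steps, Python scripts to look and compute and a tool call to move; the robot and the scene stay as the last step left them, time stands still between calls to the robot, and variables do not carry over. Pictures are saved under pics/ and viewed, at most 10 in all, crops included, and the job is handed in when it is done.

Besides the shell and the picture viewer there is one more tool, called after "Emit:" by a JSON object that holds its "api" and its "payload". arm_command: Moves the arm, as the interface text tells. Its arguments: {"type":"object","properties":{"deltas":{"type":"array","items":{"type":"number"}},"force":{"type":"number"}},"required":["deltas"]}

```bash
mkdir -p pics; python3 - <<'E'
from cell import sensors, optics, arm
import cv2
s=sensors.observe();print({k:s[k] for k in("clock","position","ee_rot","width","force")},arm.nose_length)
for n in("top","scene"):
    cv2.imwrite(f"pics/{n}0.png",optics.get_image(n));c=optics.calibration(n);print(n,c)
E
```

```text
{'clock': 0.0, 'position': array([ 0.23321429, -0.57931872,  0.24495297]), 'ee_rot': array([-3.08273786e+00, -5.97205211e-01,  6.90835678e-04]), 'width': 1.000383505369269, 'force': array([ 0.30794536,  0.03902375, -0.16841909])} 0.019
top {'camera_matrix': array([[534.27818185,   0.        , 275.18361513],
       [  0.        , 534.27818185, 209.66105648],
       [  0.        ,   0.        ,   1.        ]]), 'rvec': array([ 2.19357179, -2.15439549,  0.10806998]), 'tvec': array([-0.03613453,  0.52410881,  1.39900661])}
scene {'camera_matrix': array([[386.22583556,   0.        , 281.94558162],
       [  0.        , 386.22583556, 206.01517287],
       [  0.        ,   0.        ,   1.        ]]), 'rvec': array([ 0.68050683,  2.75535166, -0.91284841]), 'tvec': array([ 0.48625522, -0.12932025,  1.41468206])}
```

View pics/top0.png

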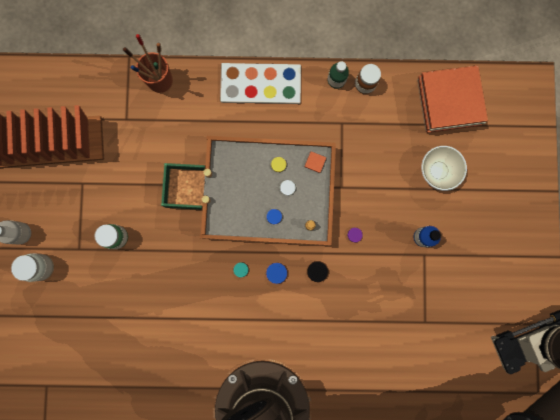

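View pics/scene0.png

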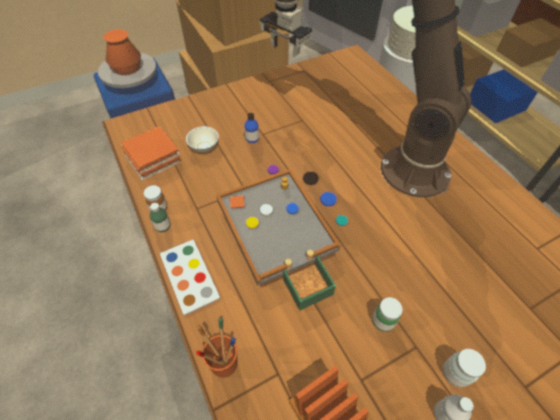

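The top view shows white at (288,188), yellow (279,164), the small blue on the deck (275,216), the tile (315,162) and the weight (311,225). The posts are at (207,173) and (206,199), and the bin is at (186,188). The scene view agrees. Next I turn these into world positions.

```bash
cat > h.py <<'E'
from cell import sensors, optics, arm
import cv2, numpy as np
from scipy.spatial.transform import Rotation as R
def world(name,uv,z,c=None):
    c=c or optics.calibration(name); Rm=cv2.Rodrigues(c["rvec"])[0]; o=-Rm.T@c["tvec"]
    p=cv2.undistortPoints(np.float32([[uv]]),c["camera_matrix"],None)[0,0]
    d=Rm.T@np.r_[p,1]; return (o+d*(z-o[2])/d[2])[:2]
def blob(img,uv,r=9,sat=True):
    hsv=cv2.cvtColor(img,cv2.COLOR_BGR2HSV); u,v=uv; h0=hsv[v-1:v+2,u-1:u+2].reshape(-1,3).mean(0)
    d=hsv.astype(float)-h0; dh=abs((d[...,0]+90)%180-90)
    m=(abs(d[...,1])<60)&(abs(d[...,2])<60)&((dh<12)|(h0[1]<60))
    w=np.zeros(m.shape,bool); w[v-r:v+r+1,u-r:u+r+1]=1
    y,x=np.nonzero(m&w); return (x.mean(),y.mean()),len(x)
E
python3 - <<'E'
from h import *
im=optics.get_image("top")
P={}
for n,uv,z in(("white",(288,188),.059),("yellow",(279,164),.059),("blue",(275,216),.059),("tile",(315,162),.059),("weight",(311,225),.09),("pL",(207,173),.08),("pR",(206,199),.08)):
    c,k=blob(im,uv,12 if 'p'!=n[0] else 5); P[n]=world("top",c,z); print(n,np.round(c,1),k,P[n].round(4))
# board outer wooden corners (approx clicks)
s=sensors.observe();print(R.from_rotvec(s["ee_rot"]).as_matrix().round(3))
x=im[135:250,160:345]; cv2.imwrite("pics/c.png",cv2.resize(x,None,fx=4.3,fy=4.3,interpolation=cv2.INTER_CUBIC))
E
```

```text
white [287.2 187. ] 181 [ 0.5814 -0.0569]
yellow [278.1 163.8] 180 [ 0.6424 -0.0321]
blue [273.8 216.2] 177 [ 0.5043 -0.0234]
tile [315.  161.4] 282 [ 0.6506 -0.1288]
weight [309.9 224.3] 67 [ 0.4828 -0.1153]
pL [205.7 172.6] 66 [0.6121 0.1544]
pR [204. 199.] 65 [0.5436 0.1567]
[[ 0.928  0.373 -0.001]
 [ 0.373 -0.928  0.001]
 [-0.    -0.001 -1.   ]]
```

View pics/c.png

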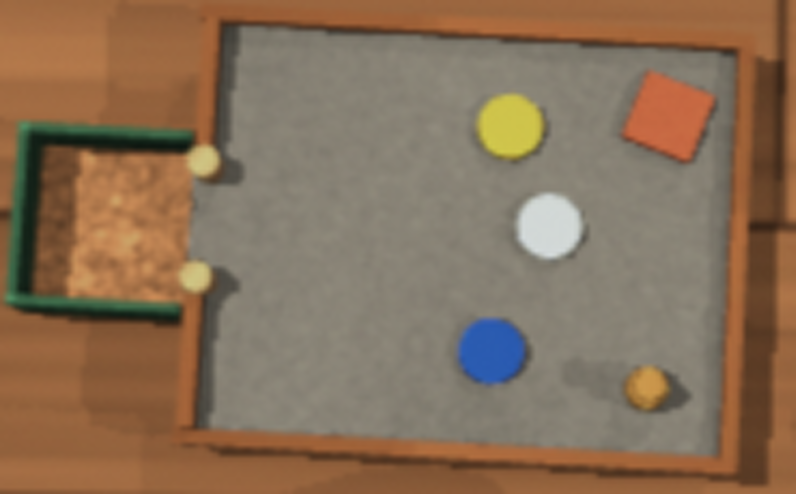

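The crop shows the board rim corners at about (220,20), (745,48), (725,468) and (185,437). The discs and posts are clear, and nothing stands between any disc and the gate.

```bash
python3 - <<'E'
from h import *
W=[world("top",(160+a/4.303,135+b/4.303),.062) for a,b in((210,14),(748,44),(728,472),(182,439))]
W=np.array(W);print(W.round(4))
for a,b in((0,1),(3,2)): d=W[a]-W[b];print(np.degrees(np.arctan2(-d[0],d[1])), np.hypot(*d))
for a,b in((0,3),(1,2)): d=W[a]-W[b];print(np.degrees(np.arctan2(d[1],d[0])), np.hypot(*d))
ctr=W.mean(0);print(ctr)
th=np.radians(-2.3);Q=np.array([[np.cos(th),-np.sin(th)],[np.sin(th),np.cos(th)]])
print("gate from ctr",ctr+Q@[0,.16])
E
```

```text
[[ 0.7065  0.1512]
 [ 0.694  -0.1777]
 [ 0.4329 -0.1676]
 [ 0.4467  0.1603]]
-2.1676520837774294 0.32913367642278535
-2.4254134385643153 0.3281901760543428
-2.0044968836009907 0.2599047381702094
-2.2129658591125065 0.2613802179970159
[ 0.57003356 -0.00841757]
gate from ctr [0.57645465 0.15145353]
```

Emit:
{"api": "arm_command", "payload": {"deltas": [0,0,0.73,0.347,0.485,0,20,0,0,0.73,0.347,0.485,0,20,0,0,0.73,0.347,0.485,0,20,0,0,0.73,0.347,0.485,0,20,0,0,0.73,0.347,0.485,0,20,0,0,0.73,0.347,0.485,0,20,0,0,0.73,0.347,0.485,0,20,0,0,0.73,0.347,0.485,0,20,0,0,0.73,0.347,0.485,0,20,0,0,0.73,0.347,0.485,0,20,0,0,0.73,0.347,0.485,0,20,0,0,0.73,0.347,0.485,0,20,0,0,0.73,0.347,0.485,0,20,0,0,0.73,0.347,0.485,0,20,0,0,0.73,0.347,0.485,0,20,0,0,0.73,0.347,0.485,0,20]}}

```text
clock: 1.75
position: [0.5797, -0.0967, 0.2457]
ee_rot: [2.27, 2.172, -0.001]
force: [-0.5, -0.9, 0.2]
width: 0.215
gripper_force: 0.0
```

```bash
python3 - <<'E'
from h import *
c=optics.calibration("wrist"); im=optics.get_image("wrist"); cv2.imwrite("pics/w1.png",im)
print({k:np.array(v).tolist() for k,v in c.items()}); print(sensors.observe()["position"])
E
```

```text
{'camera_matrix': [[368.30075648544266, 0.0, 274.25007401198394], [0.0, 368.30075648544266, 210.49556061106534], [0.0, 0.0, 1.0]], 'rvec': [-2.8249785515384107, 0.06198896574909529, 0.008937049748278377], 'tvec': [-0.5837159087839296, -0.10717488068405155, 0.3688173026816389]}
[ 0.5798116  -0.09652019  0.24575322]
```

View pics/w1.png

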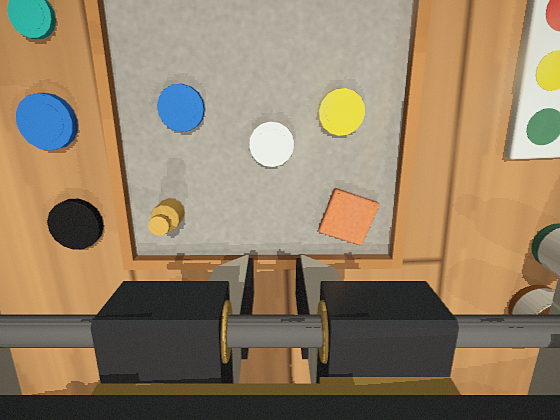

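The wrist view shows white at (271,145), yellow (342,112), blue (181,108), the tile (348,216) and the weight base near (168,212). I'll refine the positions from these.

```bash
python3 - <<'E'
from h import *
im=cv2.imread("pics/w1.png"); c=optics.calibration("wrist")
for n,uv,z in(("white",(271,145),.059),("yellow",(342,112),.059),("blue",(181,108),.059),("tile",(348,216),.059)):
    q,k=blob(im,uv,32); print(n,np.round(q,1),k,world("wrist",q,z,c).round(4))
for q in((374,200),(330,190),(360,245)): print("tilecorner",world("wrist",q,.059,c).round(4))
E
```

```text
white [273.  148.2] 3301 [ 0.5806 -0.0612]
yellow [341.4 111.4] 1731 [ 0.6403 -0.0325]
blue [180.1 107.4] 1715 [ 0.5031 -0.0231]
tile [348.7 217.1] 2118 [ 0.6484 -0.1285]
tilecorner [ 0.6714 -0.1128]
tilecorner [ 0.6309 -0.1015]
tilecorner [ 0.6598 -0.1573]
```

Emit:
{"api": "arm_command", "payload": {"deltas": [0,0,0,0,0,-0.05,20,0,0,0,0,0,-0.1,20,0,0,0,0,0,-0.14,20,0,0,0,0,0,-0.16,20,0,0,0,0,0,-0.173,20,0,0,0,0,0,-0.173,20,0,0,0,0,0,-0.173,20]}}

```text
clock: 2.5
position: [0.5811, -0.0952, 0.0738]
ee_rot: [2.267, 2.173, 0.001]
force: [-0.0, -0.4, 0.3]
width: 0.217
gripper_force: 0.0
```

Emit:
{"api": "arm_command", "payload": {"deltas": [0,0,0,0,0.01,0,20,0,0,0,0,0.02,0,20,0,0,0,-0.001,0.03,0,20,0,0,0,-0.001,0.042,0,20,0,0,0,-0.001,0.054,0,20,0,0,0,-0.002,0.066,0,20,0,0,0,-0.002,0.078,0,20,0,0,0,-0.002,0.09,0,20,0,0,0,-0.003,0.102,0,20,0,0,0,-0.003,0.114,0,20,0,0,0,-0.003,0.126,0,20,0,0,0,-0.004,0.138,0,20,0,0,0,-0.004,0.15,0,20,0,0,0,-0.004,0.162,0,20,0,0,0,-0.005,0.174,0,20,0,0,0,-0.005,0.186,0,20,0,0,0,-0.005,0.198,0,20,0,0,0,-0.006,0.208,0,20,0,0,0,-0.006,0.215,0,20,0,0,0,-0.006,0.215,0,20]}}

```text
clock: 4.5
position: [0.5743, 0.1217, 0.0728]
ee_rot: [-2.265, -2.177, -0.001]
force: [0.7, 0.5, 0.7]
width: 0.217
gripper_force: 0.0
```

```bash
python3 - <<'E'
from h import *
c=optics.calibration("wrist"); im=optics.get_image("wrist"); cv2.imwrite("pics/w2.png",im)
E
```

```text
(no output)
```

View pics/w2.png

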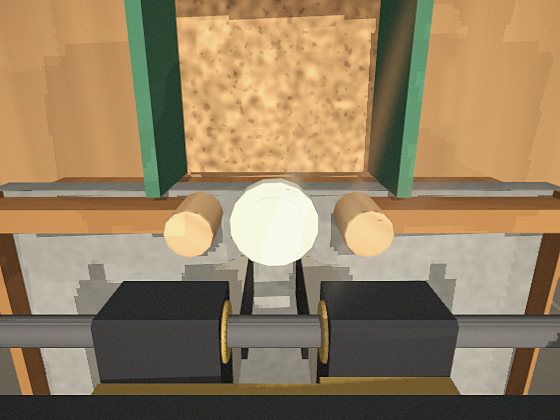

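White is cradled at (274,222), centred between the posts whose tops are at about (190,234) and (369,232).

```bash
python3 - <<'E'
from h import *
c=optics.calibration("wrist")
for q,z in(((190,234),.08),((369,233),.08),((274,222),.059),((270,172),.05)): print(world("wrist",q,z,c).round(4))
print(sensors.observe()["position"])
E
```

```text
[0.5436 0.1535]
[0.6121 0.1511]
[0.5756 0.1495]
[0.5747 0.17  ]
[0.57439341 0.12066888 0.07273037]
```

Emit:
{"api": "arm_command", "payload": {"deltas": [0,0,0,0.001,0,0,12,0,0,0,0.002,0,0,6,0,0,0,0.003,0,0,3,0,0,0,0.003,0,0,3,0,0,0,0.003,0.007,0,3,0,0,0,0.003,0.014,0,3,0,0,0,0.003,0.021,0,3,0,0,0,0.004,0.028,0,3,0,0,0,0.004,0.035,0,3,0,0,0,0.004,0.041,0,3,0,0,0,0.004,0.041,0,3,0,0,0,0.004,0.041,0,3,0,0,0,0.004,0.025,0,3,0,0,0,0.003,0,0,3,0,0,0,0.003,-0.01,0.02,3,0,0,0,0.003,-0.01,0.04,20,0,0,0,0.003,-0.01,0.05,20]}}

```text
clock: 6.25
position: [0.5782, 0.108, 0.1242]
ee_rot: [2.269, 2.171, 0.001]
force: [-0.1, 0.4, -0.4]
width: 0.156
gripper_force: 0.0
```

```bash
python3 - <<'E'
from h import *
im=optics.get_image("wrist"); cv2.imwrite("pics/w3.png",im)
E
```

```text
(no output)
```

View pics/w3.png

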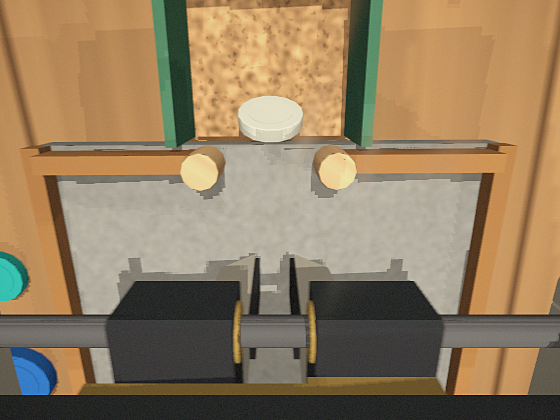

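```bash
python3 - <<'E'
from h import *
c=optics.calibration("wrist"); Rm=cv2.Rodrigues(c["rvec"])[0]; print("cam",(-Rm.T@c["tvec"]).round(3))
for z in(.0145,.03,.05,.059):
    print(z,[world("wrist",q,z,c).round(4).tolist() for q in((270,119),(238,119),(302,119),(270,96),(270,142))])
t=optics.get_image("top")
cv2.imwrite("pics/t2.png",cv2.resize(t[150:225,155:245],None,fx=6,fy=6,interpolation=cv2.INTER_CUBIC))
E
```

```text
cam [0.582 0.193 0.264]
0.0145 [[0.5794, 0.175], [0.5583, 0.1759], [0.6004, 0.1741], [0.58, 0.1894], [0.5787, 0.16]]
0.03 [[0.5795, 0.1761], [0.5598, 0.1769], [0.5993, 0.1752], [0.5801, 0.1896], [0.5789, 0.162]]
0.05 [[0.5797, 0.1775], [0.5617, 0.1783], [0.5978, 0.1767], [0.5803, 0.1899], [0.5791, 0.1646]]
0.059 [[0.5798, 0.1781], [0.5625, 0.1789], [0.5971, 0.1774], [0.5804, 0.19], [0.5792, 0.1658]]
```

View pics/t2.png

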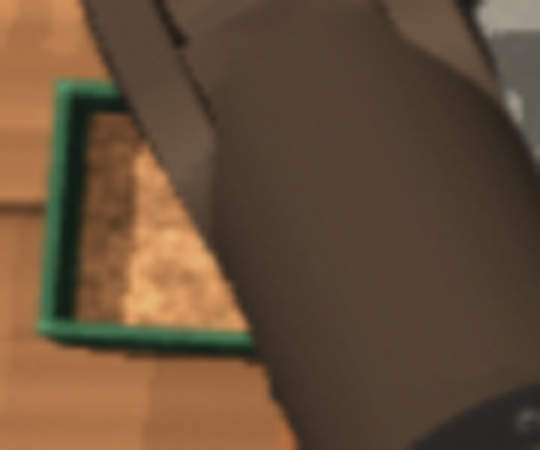

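White is leaning in the bin against the near wall, with its centre at about z 0.027 and board y 0.184, which is within the limits. I'll push the next ones over faster so they land clear of it. Yellow is next.

Emit:
{"api": "arm_command", "payload": {"deltas": [0,0,0,0.015,-0.045,0,24,0,0,0,0.03,-0.09,0,24,0,0,0,0.045,-0.135,0,24,0,0,0,0.062,-0.17,0,24,0,0,0,0.062,-0.182,0,24,0,0,0,0.062,-0.182,0,24,0,0,0,0.062,-0.182,-0.015,24,0,0,0,0.062,-0.182,-0.03,24,0,0,0,0.062,-0.182,-0.045,24,0,0,0,0.062,-0.182,-0.051,24,0,0,0,0.062,-0.182,-0.051,24,0,0,0,0.062,-0.182,-0.051,24]}}

```text
clock: 7.55
position: [0.6393, -0.0712, 0.0713]
ee_rot: [-2.266, -2.176, 0.0]
force: [0.1, 0.1, 0.5]
width: 0.26
gripper_force: 0.0
```

Emit:
{"api": "arm_command", "payload": {"deltas": [0,0,0,0,0.008,0.001,24,0,0,0,0,0.016,0.001,24,0,0,0,-0.004,0.028,0.001,24,0,0,0,-0.009,0.04,0.001,24,0,0,0,-0.014,0.052,0.001,24,0,0,0,-0.019,0.064,0.001,24,0,0,0,-0.024,0.076,0.001,24,0,0,0,-0.029,0.088,0.001,24,0,0,0,-0.034,0.1,0.001,24,0,0,0,-0.039,0.112,0.001,24,0,0,0,-0.044,0.124,0.001,24,0,0,0,-0.049,0.136,0.001,24,0,0,0,-0.054,0.148,0.001,24,0,0,0,-0.059,0.16,0.001,24,0,0,0,-0.062,0.168,0.001,24,0,0,0,-0.062,0.176,0.001,24,0,0,0,-0.062,0.184,0.001,24,0,0,0,-0.062,0.19,0.001,24,0,0,0,-0.062,0.19,0.001,24]}}

```text
clock: 9.45
position: [0.5775, 0.1194, 0.0727]
ee_rot: [-2.266, -2.176, -0.001]
force: [-0.2, 0.1, 0.0]
width: 0.261
gripper_force: 0.0
```

```bash
python3 - <<'E'
from h import *
c=optics.calibration("wrist"); im=optics.get_image("wrist"); cv2.imwrite("pics/w4.png",im)
q,k=blob(im,(274,222),55);print(q,k,world("wrist",q,.059,c),sensors.observe()["position"])
E
```

```text
(np.float64(274.36666100831775), np.float64(225.77898489220846)) 5891 [0.57888808 0.14640811] [0.57753602 0.11860717 0.07269839]
```

View pics/w4.png

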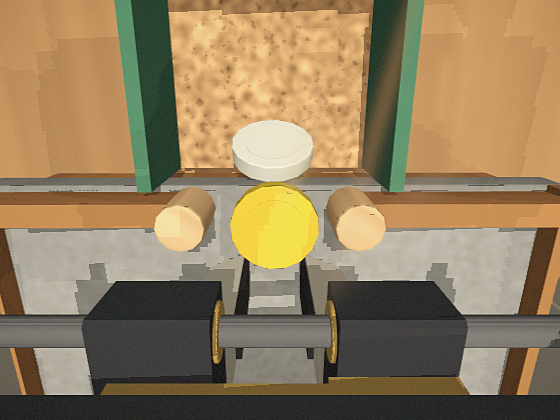

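Yellow is centred in the gate at (274,226). White at (272,148) leans in the bin just past the edge. I'll narrow the fingers and push through briskly.

Emit:
{"api": "arm_command", "payload": {"deltas": [0,0,0,0,0,0,12,0,0,0,0,0,0,6,0,0,0,0,0,0,3,0,0,0,0,0,0,3,0,0,0,0,0.004,0,3,0,0,0,0.001,0.015,0,3,0,0,0,0.001,0.035,0,3,0,0,0,0.001,0.048,0,3,0,0,0,0.001,0.048,0,3,0,0,0,0.001,0.048,0,3,0,0,0,0.001,0.025,0,3,0,0,0,0,0,0,3,0,0,0,0,-0.01,0.02,3,0,0,0,0,-0.01,0.04,20,0,0,0,0,-0.01,0.05,20]}}

```text
clock: 11.0
position: [0.5782, 0.1067, 0.1242]
ee_rot: [2.268, 2.171, 0.002]
force: [0.5, 0.8, 0.4]
width: 0.158
gripper_force: 0.0
```

```bash
python3 - <<'E'
from h import *
im=optics.get_image("wrist"); cv2.imwrite("pics/w5.png",im)
E
```

```text
(no output)
```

View pics/w5.png

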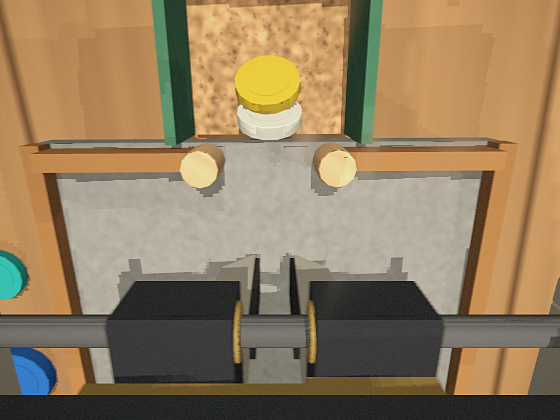

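Yellow is in the bin at (267,84), lying over white's edge. I'll check its height from its apparent size with a fit.

```bash
python3 - <<'E'
from h import *
im=cv2.imread("pics/w5.png"); c=optics.calibration("wrist")
hsv=cv2.cvtColor(im,cv2.COLOR_BGR2HSV)
m=cv2.inRange(hsv,(22,150,60),(35,255,255)); m[150:]=0; m[:,:190]=0;m[:,345:]=0
ct=max(cv2.findContours(m,0,1)[0],key=cv2.contourArea); print(cv2.boundingRect(ct))
# fit whole-disc silhouette: centre, tilt about x
from scipy.optimize import minimize
t=np.linspace(0,2*np.pi,60)
def sil(p):
    x,y,z,a,b=p; Rm=R.from_euler("xy",[a,b]).as_matrix()
    pts=np.vstack([np.c_[.02*np.cos(t),.02*np.sin(t),0*t+h] for h in(-.0045,.0045)])@Rm.T+[x,y,z]
    q=cv2.projectPoints(pts,c["rvec"],c["tvec"],c["camera_matrix"],None)[0].astype(np.float32)
    k=np.zeros(m.shape,np.uint8); cv2.fillConvexPoly(k,cv2.convexHull((q*16).astype(np.int32)),255,cv2.LINE_AA,4); return k
f=lambda p: abs(sil(p).astype(float)-m).sum()/255
best=[]
for z in np.arange(.012,.056,.006):
    r=min((minimize(lambda p:f([p[0],p[1],z,p[2],p[3]]),[*world("wrist",(267,84),z,c),a,0],method="Nelder-Mead",options=dict(initial_simplex=None,xatol=1e-4,maxiter=300)) for a in(-.5,0.,.5)),key=lambda r:r.fun)
    print(round(z,3),round(r.fun),r.x.round(3))
E
```

```text
(235, 55, 66, 59)
0.012 85 [ 0.579  0.196 -0.741 -0.002]
0.018 67 [ 0.579  0.196 -0.795 -0.   ]
0.024 120 [ 0.579  0.196 -0.841 -0.   ]
0.03 198 [ 0.579  0.196 -0.88  -0.006]
0.036 285 [0.579 0.194 0.946 0.   ]
0.042 380 [ 0.579  0.195 -0.956  0.009]
0.048 477 [ 5.790e-01  1.940e-01  1.017e+00 -1.000e-03]
0.054 581 [0.579 0.193 1.046 0.002]
```

Yellow is also leaning, with z about 0.02 and board y about 0.20, so step 2 is met. Blue is next.

Emit:
{"api": "arm_command", "payload": {"deltas": [0,0,0,-0.02,-0.045,0,24,0,0,0,-0.04,-0.09,0,24,0,0,0,-0.06,-0.13,0,24,0,0,0,-0.074,-0.165,0,24,0,0,0,-0.074,-0.171,0,24,0,0,0,-0.074,-0.171,0,24,0,0,0,-0.074,-0.171,-0.015,24,0,0,0,-0.074,-0.171,-0.03,24,0,0,0,-0.074,-0.171,-0.045,24,0,0,0,-0.074,-0.171,-0.05,24,0,0,0,-0.074,-0.171,-0.05,24,0,0,0,-0.074,-0.171,-0.05,24]}}

```text
clock: 12.25
position: [0.504, -0.0619, 0.0731]
ee_rot: [2.266, 2.176, 0.001]
force: [-0.1, 0.4, 0.3]
width: 0.263
gripper_force: 0.0
```

Emit:
{"api": "arm_command", "payload": {"deltas": [0,0,0,0,0.007,0,24,0,0,0,0,0.015,0,24,0,0,0,0.003,0.025,0,24,0,0,0,0.008,0.036,0,24,0,0,0,0.013,0.047,0,24,0,0,0,0.018,0.058,0,24,0,0,0,0.023,0.069,0,24,0,0,0,0.028,0.08,0,24,0,0,0,0.033,0.091,0,24,0,0,0,0.038,0.102,0,24,0,0,0,0.043,0.113,0,24,0,0,0,0.048,0.124,0,24,0,0,0,0.053,0.135,0,24,0,0,0,0.058,0.146,0,24,0,0,0,0.063,0.156,0,24,0,0,0,0.068,0.165,0,24,0,0,0,0.073,0.172,0,24,0,0,0,0.073,0.178,0,24,0,0,0,0.073,0.18,0,24,0,0,0,0.073,0.18,0,24]}}

```text
clock: 14.25
position: [0.5762, 0.1175, 0.0727]
ee_rot: [-2.266, -2.175, 0.0]
force: [-0.0, -0.0, -0.8]
width: 0.262
gripper_force: 0.0
```

```bash
python3 - <<'E'
from h import *
c=optics.calibration("wrist"); im=optics.get_image("wrist"); cv2.imwrite("pics/w6.png",im)
m=cv2.inRange(cv2.cvtColor(im,cv2.COLOR_BGR2HSV),(105,120,40),(125,255,255)); m[300:]=0; m[:,:150]=0; m[:,400:]=0
print(cv2.boundingRect(m)); M=cv2.moments(m,True); q=(M["m10"]/M["m00"],M["m01"]/M["m00"]); print(q,world("wrist",q,.059,c),sensors.observe()["position"])
E
```

```text
(231, 182, 88, 87)
(273.95616438356166, 225.45907534246575) [0.57737698 0.14464692] [0.57619905 0.11706123 0.07269081]
```

Blue is cradled and centred in the gate at (274,225). Same finish, with +1.5 mm in x and a little faster.

Emit:
{"api": "arm_command", "payload": {"deltas": [0,0,0,0.001,0,0,12,0,0,0,0.001,0,0,6,0,0,0,0.001,0,0,3,0,0,0,0.001,0,0,3,0,0,0,0.001,0.005,0,3,0,0,0,0.002,0.016,0,3,0,0,0,0.002,0.036,0,3,0,0,0,0.002,0.05,0,3,0,0,0,0.002,0.05,0,3,0,0,0,0.002,0.05,0,3,0,0,0,0.002,0.025,0,3,0,0,0,0.001,0,0,3,0,0,0,0,-0.01,0.02,3,0,0,0,0,-0.01,0.04,20,0,0,0,0,-0.01,0.05,20,0,0,0,0,-0.01,0.05,20]}}

```text
clock: 15.9
position: [0.5774, 0.107, 0.1241]
ee_rot: [2.267, 2.173, 0.004]
force: [0.5, -0.3, -0.2]
width: 0.204
gripper_force: 0.0
```

```bash
python3 - <<'E'
from h import *
im=optics.get_image("wrist"); cv2.imwrite("pics/w7.png",im)
E
```

```text
(no output)
```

View pics/w7.png

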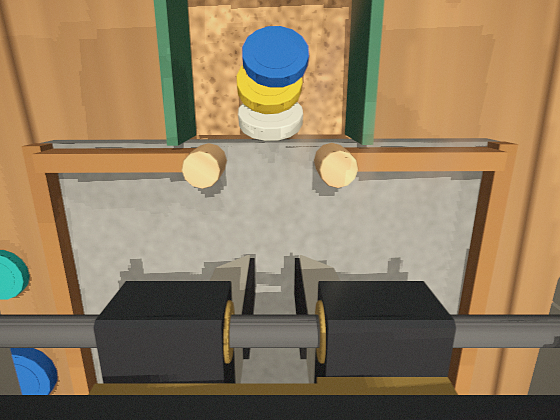

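All three are in the bin: white (270,120), yellow (268,88) and blue (275,55). I'll lift clear, let things settle, and hand in.

Emit:
{"api": "arm_command", "payload": {"deltas": [0,0,0,0,0,0.03,20,0,0,0,0,0,0.06,20,0,0,0,0,0,0.08,20,0,0,0,0,0,0.08,20,0,0,0,0,0,0.08,20,0,0,0,0,0,0.08,20,0,0,0,0,0,0.08,20,0,0,0,0,0,0.08,20]}}

```text
clock: 16.75
position: [0.576, 0.1071, 0.2018]
ee_rot: [-2.266, -2.174, 0.002]
force: [0.4, -0.1, -0.2]
width: 0.217
gripper_force: 0.0
```

```bash
python3 -c "
from cell import arm
print(arm.sign_off())"
```

```text
the job is handed in; nothing more can be done
None
```

White, yellow and blue were slid through the gate one at a time in that order and all three now lie in the bin, leaning on one another against the near wall; the job is handed in (clock 16.75 s of 61), the hand-in call gave no verdict, and I did not re-measure the bystanders, though no move was planned to touch them.

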